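Fit the tension knob and set a spring clamp to its mark

TASK

Fit the loose T-bar knob fully home onto the square stud of the spring clamp, feeling for the fit rather than forcing it down, and turn it clockwise until the sprung pointer stands in the middle of the gap between the rider's two teeth; never wind the pointer more than a few millimetres past that gap's middle. Move the pointer only by the knob, leave the knob sitting on the stud, let go, and leave the other things on the bench where they are.

Things in the scene. Friction and masses are not known exactly. Their poses are not given: they have to be found in the camera images.
- knob: Loose T-shaped knob, 64 mm tall, 0.13 to 0.25 kg, standing on the bench, socket down. Origin: centre of its underside. Lower part (0 to 28 mm up): dark steel square shank 34 x 34 mm, with a blind square socket 21.2 mm wide, 20 mm deep in its underside, sides parallel to the shank's. Above (28 to 64 mm up): a wooden grip bar, 64 mm long along the knob's x.
- knob_bar (a point): Centre of the knob's wooden grip bar, on its axis 46 mm above its underside; axes as the knob's. The bar is 64 mm long in x, 16 mm wide in y, 36 mm tall. Grip it across its 16 mm width, the fingertips staying above the wider shank, whose shoulder is 18 mm below this point.
- clamp: Fixed steel spring clamp bolted to the bench. Origin: centre line of its base plate at bench level. Base plate x from -100 to 100 mm, y from -170 to 140 mm, 14 mm thick. A timber rail 42 mm high and a 50 mm fence run along x at y = -118 to -165 mm. Nothing but the stud (66 mm) is taller than 50 mm.
- stud (a point): Fixed point on the upright axis of the tension screw, at the flat top of its round housing (radius 24 mm, 50 mm above the bench); axes as the clamp's. The knob's underside rests on the housing here when home. Clockwise from above tightens: about 11.3 mm of pointer travel per radian, against 0.08 to 0.14 N m; friction holds it where left. It stops 4 rad from slack.
- stud_top (a point): Fixed point 16 mm above stud, centre of the top of the square steel stud (18 x 18 mm, edges slightly rounded) that turns with the screw. The stud's turned angle differs every time and is NOT given by this point's axes (the clamp's): find it by eye or by feel within a quarter turn. The knob's socket has 1.6 mm of play per side and drops on within about 0.2 rad of square.
- pointer_arm: Sprung steel pointer arm of the clamp, 120 mm long, 30 mm above the bench, lying roughly along the clamp's +y. Origin: its pivot; its own +y points to the tip. It is geared to the screw; do not push it.
- pointer (a point): Tip of the pointer arm (4 mm wide). As the screw is tightened it moves towards the clamp's -x, to the rider.
- rider: Small fixed dark steel marker on the scale strip beyond the pointer's tip, 30 mm long in x; origin at its underside, in the middle of the gap; x along the scale (as the clamp's x). Its two teeth, 38 mm above the bench at their tops, leave a 10 mm gap (x from -5 to 5 mm), which faces the pointer. The pointer starts 11 to 30 mm to its +x side and is right when its x in this frame is 0.
- round_knob: Loose round black knob, 48 mm across, 40 mm tall, not to be used. Origin: centre of its underside.
- tin: Loose tin can, 72 mm across, 85 mm tall. Origin: centre of its underside.
- offcut: Loose timber offcut 50 x 170 x 30 mm, long along its y. Origin: centre of its underside.
- chisel: Loose chisel lying along its x, 250 mm long, 24 mm wide, 20 mm high. Origin: on the underside where handle (to -x) meets blade.
Not all that is in view belongs to the job. Several things look just like the knob: the one meant starts farthest from the robot's base.

How it is judged (in metres and radians):
On the way, in this order (a step that is already met when the one before it is completed fails the run):
1. the knob is fully home on the stud (horizontal distance between knob and stud below 0.004 m and z of knob in the frame of stud below 0.004 m and angle between knob's own z axis and vertical below 0.08 rad), for 0.2 s.
2. the pointer stands within 3 mm of the middle of the rider's gap, the knob home on the stud (all of step 1 and x of pointer in the frame of rider between -0.003 and 0.003 m), for 0.2 s.
At the end, for the whole second after the job is handed in: The knob sits home on the stud (within 4 mm of the housing top and of the axis, upright within 0.08 rad), released and at rest; the pointer's tip rests within 3 mm, along the scale, of the middle of the rider's gap (all of step 2 and linear speed of knob below 0.01 m/s and angular speed of pointer_arm below 0.02 rad/s and contact force between the fingers and knob below 0.1 N); the robot touches nothing.
It fails at once if the knob is forced down with more than 50 N while it is not yet home on the stud (over 5 mm too high) (contact force between knob and clamp above 50 N and z of knob in the frame of stud above 0.005 m).
It fails at once if the pointer is wound more than 6 mm past the middle of the gap (x of pointer in the frame of rider below -0.006 m).
It fails at once if the robot pushes the pointer arm (contact force between any of the arm, the fingers and pointer_arm above 3 N).
It fails at once if the round knob, tin, offcut or chisel is moved more than 30 mm (distance of any of round_knob, tin, offcut, chisel from where it was at the start of the episode above 0.03 m).
It also fails if it takes over 54 s, if anything falls off the work surface, if the arm or the gripper's body presses on something with over 40 N, if the wrist force passes 120 N, or if a joint passes its speed limit or range.

ROBOT

A 6-joint arm with a two-finger parallel gripper is mounted at the origin on the work surface. World frame = base frame: x ahead of the robot, y to its left, z up, the work surface at z = 0. Lengths are in mm, angles in rad, forces in N, time in s.
With the tool pointing down it reaches from about 350 to 775 mm from the base axis. Payload 7.3 kg.
Tool frame: the origin (TCP) lies at the very end of the fingers, on their centre line; the grasp point (between the pads) lies 19 mm behind it (bot.grip_point_offset is the distance from the TCP to the grasp point, in mm); z points along the fingers, y is the line along which they close (so a half turn about z gives the same grasp; the last joint's range is limited). The gripper opens to 92 mm and grips with 3 to 60 N. Pads are 19 mm wide; open, the fingers measure 130 mm over their backs; the gripper's body (75 mm by 190 mm) begins 47 mm behind the grasp point.
Start: joints at [-1.436, 0.342, 1.524, -0, 1.275, -0.146], TCP at [145.513, -504.453, 204.141] pointing down, gripper open.
Joint ranges: [-2.53, 2.53], [-0.77, 2.02], [0.04, 2.7], [-1, 4.14], [0.28, 2.66], [-3.11, 3.11]. Speed limits (rad/s): [2.57, 2.57, 3.14, 3.14, 3.14, 3.14].

INTERFACE

Orientations are given as [roll, pitch, yaw] about the fixed x, y, z axes, in that order (R = Rz(yaw) Ry(pitch) Rx(roll)).
In Python, from plant import bot gives the robot as it stands. The module is installed in compiled form; this text tells all that it offers.
- The arm moves only by the shell command python3 -m jog 'ROWS' [OPENING]. ROWS is JSON, a list of rows, each a list of 6 numbers: the shift along the tool's x, y, z in mm, then the turn, a rotation vector about the tool's x, y, z in rad. In form: [[dx, dy, dz, rx, ry, rz], ...]. A call has 1 to 12 rows; each row shifts and turns the commanded pose from where the row before left it, along the tool's axes as they then stand; what a row does not reach is not made up. A row lasts 1/10 s, in which the tool goes at most 50 mm and 8.59 degrees, less where a joint would pass 70% of its speed; a pose out of reach is approached as far as the arm can. A call with a gripper value outside its range is refused whole. OPENING is the opening in per cent of the stroke, from 0 (shut) to 100 (fully open), set as the call begins (- or left out, the last holds). The fingers move at their own pace and stop on an object; the grip force is fixed at half the most. Time passes only in rows, so rows that do not move let the fingers close. It gives the time, the measured TCP pose, the force, the opening and the grip force at its end, in the units of the state.
- bot.get_obs(): the state, without advancing time (a new reading comes with each control period).
- bot.capture(name): name is "scene" or "top"; returns the picture (420x560x3 uint8, red, green, blue); there is no depth.
- bot.camera_model(name): a dict with "fx", "fy", "cx", "cy" (pixels), "dist_coeffs" ([k1, k2, p1, p2, k3] as OpenCV has them; the pictures are not rectified), "position" and "orientation" of the camera in the world. Camera axes: x right, y down, z forward; pixel columns grow to the right and rows downward; lengths in mm; the calibration is good to about 2 mm. A picture is of the moment at which its call begins. camera_model takes no time and is no camera call.
- bot.close_job(): hands the job in; it is judged then, once.
Trained networks look in the newest picture that a camera, given by its name, has taken for a name from the list of things; names that differ only in an ending like _2 or _b are one class to them, and where a whole thing is asked for, a point or a joint stands for the part that bears it (a point fixed in the world has none). Each returns a list of dicts, best first, with "p" (0 to 1); they miss things now and then, are a little off and sometimes report something else, mostly with a low value. They report only what shows in the picture. A call takes as long as a camera call. They do not tell look-alikes from the thing itself.
- bot.outline_of(target, camera): "mask" (420x560 bool, what is visible of it) and "pixel" ([column, row] in pixels, amid what is visible of it).
The state is a dict: "time": time; "joint_positions": joint angles; "dq": joint speeds; "tau": joint torques, N m; "tool_pos": TCP position; "tcp_rot": TCP orientation; "contact_force": force on the tool from outside, world axes, zero at the start; "moment": the same for the moment, N m; "grip_width": finger opening in mm; "finger_force": force on a finger pad.
Only numpy, scipy, OpenCV 4.12 (cv2) and the standard library are available. Lean on these libraries where they do the work, as an engineer would, in place of code of your own. Each camera call takes 0.05 s, during which the arm holds its last target. There are 200 camera calls.

## Working session

There is one attempt and no reset: what is moved stays moved. The work goes in short steps, Python scripts to look and compute and a shell command to move; the robot and the scene stay as the last step left them, time stands still between calls to the robot, and variables do not carry over. Pictures are saved under pics/ and viewed, at most 10 in all, crops included, and the job is handed in when it is done.

```bash
mkdir -p pics
python3 - <<'E'
from plant import bot
import cv2
for c in("scene","top"):
    im=bot.capture(c); cv2.imwrite(f"pics/{c}0.png",cv2.cvtColor(im,cv2.COLOR_RGB2BGR)); print(bot.camera_model(c))
    for t in("knob","clamp","rider","pointer_arm","round_knob","tin"):
        print(c,t,[(round(d["p"],2),[int(v) for v in d["pixel"]],int(d["mask"].sum())) for d in bot.outline_of(t,c)])
print(bot.get_obs())
E
```

```text
{'fx': 402.44456894570374, 'fy': 402.44456894570374, 'cx': 282.2815562625507, 'cy': 209.46648152860766, 'dist_coeffs': array([0.00442224, 0.        , 0.        , 0.        , 0.        ]), 'position': array([1008.47599747,  700.56641791,  660.40557305]), 'orientation': array([-2.19798887,  0.0166961 ,  2.61629952])}
scene knob [(0.82, [403, 286], 805), (0.76, [366, 221], 430), (0.6, [326, 247], 626), (0.55, [319, 271], 690)]
scene clamp [(0.56, [269, 201], 5615)]
scene rider [(0.48, [280, 228], 105)]
scene pointer_arm [(0.67, [262, 218], 175)]
scene round_knob [(0.64, [382, 253], 353), (0.29, [282, 231], 122)]
scene tin [(0.78, [251, 278], 1560)]
{'fx': 530.8467036566409, 'fy': 530.8467036566409, 'cx': 287.934122067495, 'cy': 211.9335061550213, 'dist_coeffs': array([-0.210414,  0.      ,  0.      ,  0.      ,  0.      ]), 'position': array([ 301.47450963,  -21.00955596, 1700.38812748]), 'orientation': array([-2.96588481,  0.0063108 , -1.55062414])}
top knob [(0.73, [249, 222], 190), (0.64, [225, 197], 148), (0.5, [188, 237], 203), (0.47, [252, 262], 152)]
top clamp [(0.85, [321, 220],
[... 168 characters left out ...]
.7, 'joint_positions': array([-1.43599886e+00,  3.41966403e-01,  1.52414120e+00,  8.78954920e-06,
        1.27541512e+00, -1.46022986e-01]), 'dq': array([ 8.01495018e-06, -2.09570883e-04, -1.59571266e-03,  2.20987221e-04,
       -2.66105394e-04, -1.37196181e-03]), 'tau': array([-9.37181685e-04, -4.31028485e+01, -2.44446784e+01,  7.16904528e-02,
        4.81005048e-02,  1.12360372e-06]), 'tool_pos': array([ 145.51276474, -504.42802417,  204.14355272]), 'tcp_rot': array([3.14152224e+00, 1.85586242e-06, 2.80817898e-01]), 'contact_force': array([ 0.52572859,  1.55406342, -0.92254253]), 'moment': array([-0.02402573,  0.0080313 ,  0.00558835]), 'finger_force': 0.0, 'grip_width': 91.98838513361359}
```

```bash
cat > h.py <<'E'
import numpy as np, cv2
from scipy.spatial.transform import Rotation as R
from plant import bot
def cam(c):
    m=bot.camera_model(c); K=np.array([[m["fx"],0,m["cx"]],[0,m["fy"],m["cy"]],[0,0,1]])
    return K,np.array(m["dist_coeffs"]),np.array(m["position"]),R.from_euler("xyz",m["orientation"]).as_matrix()
def back(c,px,z):
    K,d,p,M=cam(c); u=cv2.undistortPoints(np.array(px,float).reshape(-1,1,2),K,d).reshape(-1,2)
    r=np.c_[u,np.ones(len(u))]@M.T
    return p+r*((z-p[2])/r[:,2])[:,None]
def proj(c,P):
    K,d,p,M=cam(c); q=(np.array(P,float).reshape(-1,3)-p)@M
    return cv2.projectPoints(q,np.zeros(3),np.zeros(3),K,d)[0].reshape(-1,2)
def save(c,n,box=None,s=1):
    im=cv2.cvtColor(bot.capture(c),cv2.COLOR_RGB2BGR)
    if box: im=im[box[1]:box[3],box[0]:box[2]]
    cv2.imwrite("pics/"+n,cv2.resize(im,None,fx=s,fy=s,interpolation=cv2.INTER_CUBIC))
E
python3 - <<'E'
from h import *
print(back("top",[[249,222],[225,197],[188,237],[252,262]],50).round(), back("scene",[[403,286],[366,221],[326,247],[319,271]],35).round())
print(back("top",[[278,202]],35).round(),back("top",[[321,220]],30).round(),back("top",[[216,252],[245,159]],40).round())
a=cv2.imread("pics/top0.png")[120:300,140:420]; cv2.imwrite("pics/top0c.png",cv2.resize(a,None,fx=2.8,fy=2.8,interpolation=cv2.INTER_CUBIC))
a=cv2.imread("pics/scene0.png")[150:330,190:450]; cv2.imwrite("pics/scene0c.png",cv2.resize(a,None,fx=3,fy=3,interpolation=cv2.INTER_CUBIC))
E
```

```text
[[560. 117.  50.]
 [639. 197.  50.]
 [508. 309.  50.]
 [434. 104.  50.]] [[506. 315.  35.]
 [429. 102.  35.]
 [572. 132.  35.]
 [631. 188.  35.]]
[[629.  28.  35.]] [[ 574. -110.   30.]] [[463. 220.  40.]
 [768. 138.  40.]]
```

View pics/top0c.png

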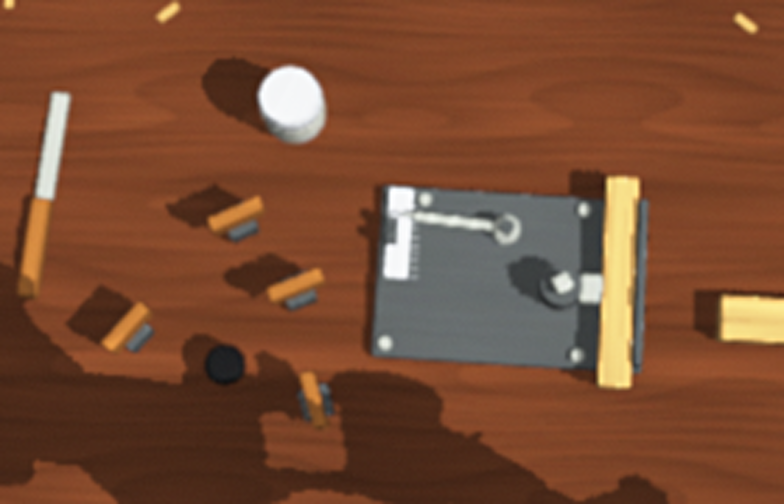

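View pics/scene0c.png

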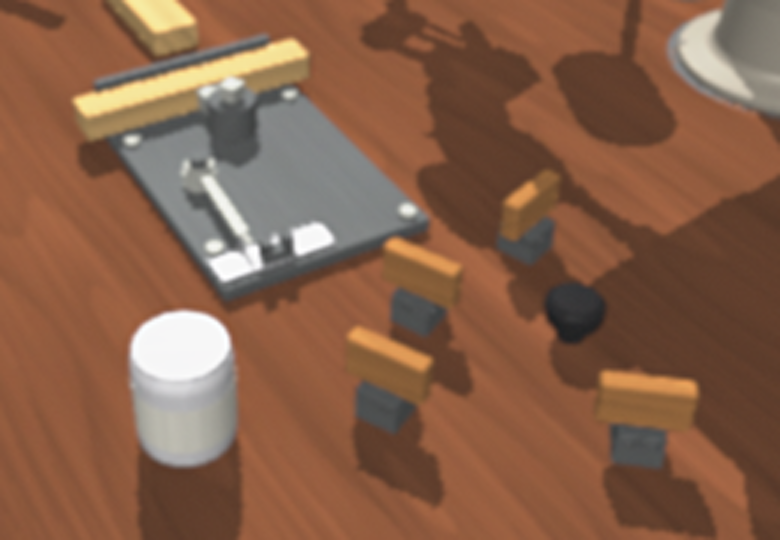

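The top crop shows four T-knobs. Candidates, by top-camera pixel and bench position:
- (225,197), at about (639,197), 668 mm from the base
- (249,222), at 572 mm
- (188,237), at 595 mm
- (252,262), at 446 mm

The farthest is (225,197), which is scene pixel (319,271). The round knob at (216,252) is the wrong shape. The stud is at about (341,221) in the top view. Next I fit poses.

```bash
cat >> h.py <<'E'
from scipy.optimize import differential_evolution
def box(x0,x1,y0,y1,z0,z1): return np.array([[x,y,z] for x in(x0,x1) for y in(y0,y1) for z in(z0,z1)],float)
KNOB=[box(-17,17,-17,17,0,28),box(-32,32,-8,8,28,64)]
def sil(c,parts,x,y,yaw,z=0,s=4):
    m=np.zeros((420*s,560*s),np.uint8); M=R.from_euler("z",yaw).as_matrix()
    for b in parts:
        p=(proj(c,b@M.T+[x,y,z])+.5)*s-.5
        cv2.fillConvexPoly(m,cv2.convexHull(p.round().astype(np.int32)),1)
    return cv2.resize(m.astype(np.float32),(560,420),interpolation=cv2.INTER_AREA)
def fit(masks,parts,b,z=0):
    f=lambda q:sum(np.abs(sil(c,parts,*q,z)-m).sum()/m.sum() for c,m in masks.items())
    r=differential_evolution(f,b,maxiter=25,popsize=8,seed=0); return r.x.round(3),round(r.fun,3)
def best(t,c,px):
    return min(bot.outline_of(t,c),key=lambda d:np.hypot(*(np.array(d["pixel"])-px)))["mask"].astype(np.float32)
E
python3 - <<'E'
from h import *
save("top","st.png",(320,200,362,242),9); save("scene","ss.png",(250,165,300,215),9)
mt=best("knob","top",(225,197)); ms=best("knob","scene",(319,271))
B=[(610,660),(165,220),(0.0,3.1416)]
for M in({"top":mt,"scene":ms},{"top":mt},{"scene":ms}): print(fit(M,KNOB,B))
c=best("clamp","top",(321,220))
CL=[box(-100,100,-170,140,0,14),box(-100,100,-165,-118,14,42)]
print("clamp",fit({"top":c},CL,[(540,620),(-150,-60),(-.3,.3)]))
kb=cv2.resize(cv2.cvtColor(bot.capture("scene"),cv2.COLOR_RGB2BGR)[240:300,290:350],None,fx=6.3,fy=6.3,interpolation=cv2.INTER_CUBIC)
a=cv2.imread("pics/st.png");b=cv2.imread("pics/ss.png");k=cv2.resize(kb,(378,378))
b=cv2.resize(b,(378,378)); cv2.imwrite("pics/crops.png",cv2.resize(np.hstack([a,b]),(756,378))); 
cv2.imwrite("pics/crops.png",cv2.resize(np.vstack([np.hstack([a,b]),np.hstack([k,k*0])]),(600,600)))
E
```

```text
(array([640.243, 199.185,   1.989]), np.float64(0.222))Traceback (most recent call last):
  File "<stdin>", line 5, in <module>
  File "h.py", line 29, in fit
    r=differential_evolution(f,b,maxiter=25,popsize=8,seed=0); return r.x.round(3),round(r.fun,3)
    return fun(*args, **kwargs)
    ret = solver.solve()
    next(self)
    ~~~~^^^^^^
    energy = self.func(parameters)
    return self.f(x, *self.args)
           ~~~~~~^^^^^^^^^^^^^^^
  File "h.py", line 28, in <lambda>
    f=lambda q:sum(np.abs(sil(c,parts,*q,z)-m).sum()/m.sum() for c,m in masks.items())
               ~~~^^^^^^^^^^^^^^^^^^^^^^^^^^^^^^^^^^^^^^^^^^^^^^^^^^^^^^^^^^^^^^^^^^^^
  File "h.py", line 28, in <genexpr>
    f=lambda q:sum(np.abs(sil(c,parts,*q,z)-m).sum()/m.sum() for c,m in masks.items())
                          ~~~^^^^^^^^^^^^^^
  File "h.py", line 24, in sil
    p=(proj(c,b@M.T+[x,y,z])+.5)*s-.5
       ~~~~^^^^^^^^^^^^^^^^^
  File "h.py", line 12, in proj
    K,d,p,M=cam(c); q=(np.array(P,float).reshape(-1,3)-p)@M
            ~~~^^^
  File "h.py", line 5, in cam
    m=bot.camera_model(c); K=np.array([[m["fx"],0,m["cx"]],[0,m["fy"],m["cy"]],[0,0,1]])
ValueError: time passes only in moves, steps and waits
```

```bash
sed -i 's/^def cam(c)/import functools\n@functools.cache\ndef cam(c)/' h.py
python3 - <<'E'
from h import *
mt=best("knob","top",(225,197)); ms=best("knob","scene",(319,271))
B=[(610,660),(165,220),(0.0,3.1416)]
for M in({"top":mt,"scene":ms},{"top":mt},{"scene":ms}): print(fit(M,KNOB,B))
c=best("clamp","top",(321,220))
CL=[box(-100,100,-170,140,0,14),box(-100,100,-165,-118,14,42)]
print("clamp",fit({"top":c},CL,[(540,620),(-150,-60),(-.3,.3)]))
S=cv2.cvtColor(bot.capture("scene"),cv2.COLOR_RGB2BGR);T=cv2.cvtColor(bot.capture("top"),cv2.COLOR_RGB2BGR)
cr=lambda im,x,y,w:cv2.resize(im[y:y+w,x:x+w],(300,300),interpolation=cv2.INTER_CUBIC)
cv2.imwrite("pics/crops.png",np.vstack([np.hstack([cr(T,326,206,30),cr(S,250,165,30)]),np.hstack([cr(S,290,240,60),cr(T,205,177,40)])]))
E
```

```text
(array([640.243, 199.185,   1.989]), np.float64(0.222))
(array([641.302, 199.464,   2.011]), np.float64(0.107))
(array([638.618, 199.482,   1.89 ]), np.float64(0.074))
clamp (array([ 5.81787e+02, -9.96370e+01, -4.60000e-02]), np.float64(0.044))
```

View pics/crops.png

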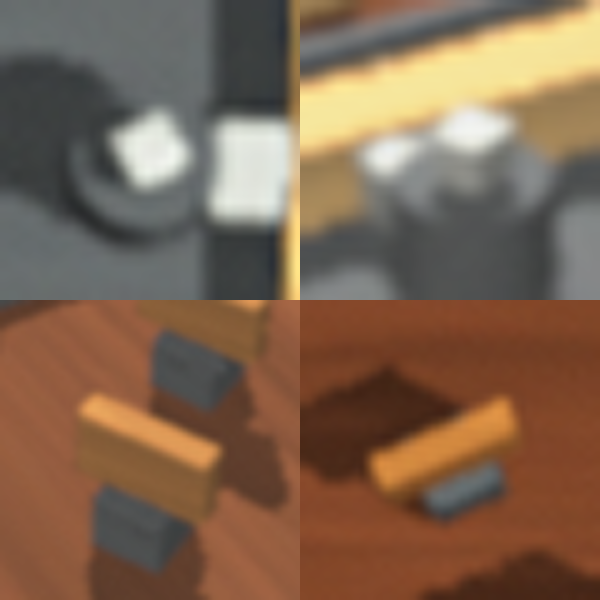

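Crops: the stud's top square is at about top pixel (340.5,220.5) and scene pixel (267,177.5). The bottom row shows the chosen knob with its bar clear all round, and the fit agrees with it. Now I fit the stud and the pointer/rider.

Run:
```python
from h import *
T=bot.capture("top").astype(float).min(2); S=bot.capture("scene").astype(float).min(2)
def soft(I,b,lo,hi):
    m=np.zeros((420,560),np.float32); x0,y0,x1,y1=b; m[y0:y1,x0:x1]=np.clip((I[y0:y1,x0:x1]-lo)/(hi-lo),0,1); return m
t=soft(T,(335,214,346,227),110,225); s=soft(S,(262,174,272,182),150,225)
ST=[box(-9,9,-9,9,65.5,66)]
print(t.sum(),s.sum())
P=back("top",[(340.5,220.5)],66)[0];print(P,back("scene",[(267,177.5)],66)[0])
B=[(P[0]-10,P[0]+10),(P[1]-10,P[1]+10),(-.2,1.6)]
print(fit({"top":t},ST,B),fit({"scene":s},ST,B),fit({"top":t,"scene":s},ST,B))
for c,n in(("top",(278,202)),("scene",(280,228))):
    m=best("rider",c,n); a=best("pointer_arm",c,(303,198) if c=="top" else (262,218))
    ys,xs=np.nonzero(m); print(c,"rider",back(c,[(xs.mean(),ys.mean())],33),xs.min(),xs.max(),ys.min(),ys.max())
    ys,xs=np.nonzero(a); p=back(c,np.c_[xs,ys],32); i=p[:,1]>np.percentile(p[:,1],90); print("tip",p[i].mean(0),p[:,1].max())
cr=lambda im,x,y,w:cv2.resize(cv2.cvtColor(im,cv2.COLOR_RGB2BGR)[y:y+w,x:x+w],(390,390),interpolation=cv2.INTER_CUBIC)
cv2.imwrite("pics/pr.png",np.hstack([cr(bot.capture("top"),268,182,39),cr(bot.capture("scene"),260,215,39)]))
```

```text
34.965218 21.666664
[ 567.34369323 -169.51613528   66.        ] [ 565.38794263 -169.9402756    66.        ]
(array([ 5.67054e+02, -1.70257e+02,  5.01000e-01]), np.float64(0.151)) (array([ 5.66529e+02, -1.70886e+02,  3.92000e-01]), np.float64(0.197)) (array([ 5.66518e+02, -1.70919e+02,  3.98000e-01]), np.float64(0.361))Traceback (most recent call last):
  File "<stdin>", line 12, in <module>
  File "h.py", line 33, in best
    return min(bot.outline_of(t,c),key=lambda d:np.hypot(*(np.array(d["pixel"])-px)))["mask"].astype(np.float32)
           ~~~^^^^^^^^^^^^^^^^^^^^^^^^^^^^^^^^^^^^^^^^^^^^^^^^^^^^^^^^^^^^^^^^^^^^^^^
ValueError: min() iterable argument is empty
```

```bash
python3 -m jog '[[37,-30,0,0,0,0],[37,-30,0,0,0,0],[37,-30,0,0,0,0],[37,-30,0,0,0,0],[37,-30,0,0,0,0],[37,-30,0,0,0,0],[37,-30,0,0,0,0],[37,-30,0,0,0,0],[37,-30,0,0,0,0],[37,-30,0,0,0,0],[37,-30,0,0,0,0],[37,-30,0,0,0,0]]' 65
python3 -m jog '[[37,-30,0,0,0,0],[37,-30,0,0,0,0],[37,-30,0,0,0,0],[37,-30,0,0,0,0],[37,-30,0,0,0,0],[37,-30,0,0,0,0],[0,0,0,0,0,0]]'
python3 -m jog '[[0,0,0,0,0,-0.14],[0,0,0,0,0,-0.14],[0,0,0,0,0,-0.14],[0,0,0,0,0,-0.14],[0,0,0,0,0,-0.14],[0,0,0,0,0,-0.14],[0,0,0,0,0,-0.14],[0,0,0,0,0,-0.14],[0,0,0,0,0,-0.14],[0,0,0,0,0,-0.14],[0,0,0,0,0,-0.14],[0,0,0,0,0,-0.14]]'
cat >> h.py <<'E'
def rel(x,y,z,yaw):
    o=bot.get_obs(); M=R.from_euler("xyz",o["tcp_rot"])
    print("t",o["time"],"pos",o["tool_pos"].round(1),"rpy",o["tcp_rot"].round(3),"F",o["contact_force"].round(1),"Mz",o["moment"].round(2),"w",round(o["grip_width"],1))
    print("tool shift",M.inv().apply(np.array([x,y,z])-o["tool_pos"]).round(1),"rz",round(-(yaw-o["tcp_rot"][2]),3))
E
python3 -c "
from h import *
rel(640,199.3,33,1.96)"
```

```text
time: 2.55
tool_pos: [473.3, -33.6, 204.4]
tcp_rot: [3.141, -0.001, 0.281]
contact_force: [0.5, -0.7, -0.2]
grip_width: 59.9
finger_force: 0.0
time: 3.25
tool_pos: [637.2, 203.9, 201.8]
tcp_rot: [-3.14, 0.001, 0.285]
contact_force: [0.1, 0.1, -0.8]
grip_width: 59.5
finger_force: 0.0
time: 4.45
tool_pos: [635.5, 198.3, 204.1]
tcp_rot: [-3.141, 0.0, 1.966]
contact_force: [0.3, 0.3, 0.1]
grip_width: 59.5
finger_force: 0.0
t 4.45 pos [635.5 198.3 204.1] rpy [-3.141  0.     1.966] F [0.3 0.3 0.1] Mz [ 0.02 -0.13  0.06] w 59.5
tool shift [ -0.7   4.6 171.1] rz 0.006
```

```bash
python3 -m jog '[[0,4.6,30,0,0,0],[0,0,40,0,0,0],[0,0,40,0,0,0],[-0.7,0,30,0,0,0],[0,0,20,0,0,0],[0,0,11,0,0,0],[0,0,0,0,0,0],[0,0,0,0,0,0]]'
python3 -m jog '[[0,0,0,0,0,0],[0,0,0,0,0,0],[0,0,0,0,0,0],[0,0,0,0,0,0],[0,0,0,0,0,0],[0,0,0,0,0,0]]' 0
python3 - <<'E'
from h import *
mt=best("knob","top",(225,197)); ms=best("knob","scene",(319,271))
rel(640,199.3,33,1.96)
cr=lambda im,x,y,w:cv2.resize(cv2.cvtColor(im,cv2.COLOR_RGB2BGR)[y:y+w,x:x+w],(390,390),interpolation=cv2.INTER_CUBIC)
cv2.imwrite("pics/g.png",np.hstack([cr(bot.capture("top"),195,167,60),cr(bot.capture("scene"),280,220,78)]))
E
```

```text
time: 5.25
tool_pos: [641.0, 200.0, 34.2]
tcp_rot: [3.14, 0.0, 1.961]
contact_force: [0.0, -0.2, -0.7]
grip_width: 59.6
finger_force: 0.0
time: 5.85
tool_pos: [640.2, 200.0, 33.1]
tcp_rot: [-3.141, 0.0, 1.961]
contact_force: [-0.7, -0.4, 0.0]
grip_width: 15.9
finger_force: 5.0
t 5.95 pos [640.2 200.1  33.1] rpy [-3.141 -0.     1.961] F [-0.5 -0.4  0.4] Mz [ 0.01 -0.11  0.01] w 15.3
tool shift [-0.7 -0.5  0.1] rz 0.001
```

View pics/g.png

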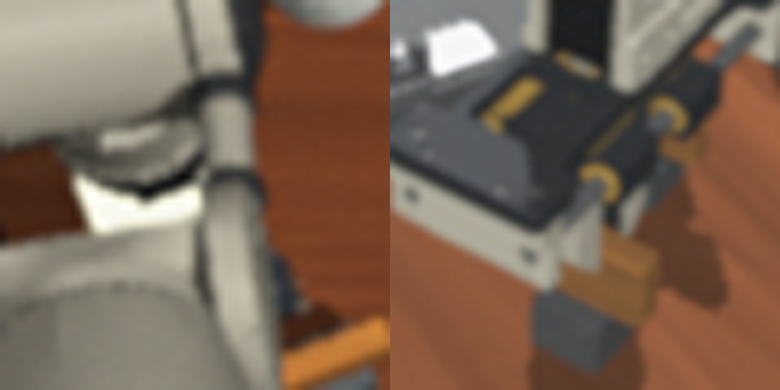

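The fingers hold the bar, with the shank and bar end visible at right. I lift and carry it to above the stud.

```bash
python3 -m jog '[[0,0,-20,0,0,0],[0,0,-30,0,0,0],[0,0,-30,0,0,0],[0,0,-20,0,0,0],[-20,-13,0,0,0,0],[-35,-23,0,0,0,0],[-35,-23,0,0,0,0],[-35,-23,0,0,0,0],[-35,-23,0,0,0,0],[-35,-23,0,0,0,0],[-35,-23,0,0,0,0],[-35,-23,0,0,0,0]]'
python3 -m jog '[[-35,-23,0,0,0,0],[-15,-9,0,0,0,0],[0,0,0,0,0,-0.06],[0,0,0,0,0,0],[0,0,0,0,0,0]]'
python3 - <<'E'
from h import *
rel(566.8,-170.6,107,2.02)
o=bot.get_obs();p=o["tool_pos"]
q=proj("scene",[p])[0];print(q)
for c in("top","scene"):
  for t in("rider","pointer_arm","knob"):
    print(c,t,[(round(d["p"],2),[int(v) for v in d["pixel"]],int(d["mask"].sum())) for d in bot.outline_of(t,c)])
cr=lambda im,x,y,w:cv2.resize(cv2.cvtColor(im,cv2.COLOR_RGB2BGR)[y:y+w,x:x+w],(390,390),interpolation=cv2.INTER_CUBIC)
x,y=(q-39).astype(int);print(x,y)
cv2.imwrite("pics/g2.png",np.hstack([cr(bot.capture("scene"),x,y,78),cr(bot.capture("scene"),255,210,39)]))
E
```

```text
time: 7.25
tool_pos: [579.4, -112.8, 132.9]
tcp_rot: [-3.141, -0.0, 1.961]
contact_force: [1.2, -0.2, -2.2]
grip_width: 15.6
finger_force: 29.9
time: 7.75
tool_pos: [569.6, -169.0, 132.9]
tcp_rot: [-3.141, -0.0, 2.02]
contact_force: [-0.4, 0.5, -1.0]
grip_width: 15.7
finger_force: 29.9
t 7.75 pos [ 569.6 -169.   132.9] rpy [-3.141 -0.     2.02 ] F [-0.4  0.5 -1. ] Mz [-0.04 -0.19 -0.01] w 15.7
tool shift [-0.3 -3.2 25.9] rz -0.0
[264.86734395 157.06884195]
top rider []
top pointer_arm [(0.56, [307, 197], 147)]
top knob [(0.67, [247, 221], 174), (0.6, [253, 262], 168), (0.3, [277, 201], 44)]
scene rider [(0.64, [282, 230], 110)]
scene pointer_arm [(0.58, [265, 218], 90)]
scene knob [(0.83, [323, 277], 482), (0.77, [402, 285], 757), (0.65, [365, 221], 407), (0.6, [334, 255], 106)]
225 118
```

View pics/g2.png

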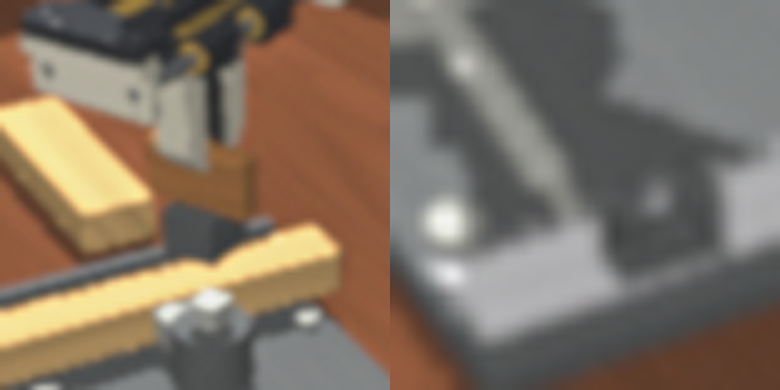

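The held knob hangs above the stud in scene view, with the pointer still at the left (+x) of the rider. I lower it gently.

```bash
python3 -m jog '[[0.3,-3.2,10,0,0,0],[0,0,14,0,0,0],[0,0,4,0,0,0],[0,0,2,0,0,0],[0,0,2,0,0,0],[0,0,1,0,0,0],[0,0,1,0,0,0],[0,0,0,0,0,0],[0,0,0,0,0,0]]'
```

```text
time: 9.05
tool_pos: [566.6, -170.8, 99.3]
tcp_rot: [3.141, 0.0, 2.021]
contact_force: [-0.2, -0.4, -1.4]
grip_width: 15.5
finger_force: 29.9
```

```bash
python3 -m jog '[[0,0,1,0,0,0],[0,0,1,0,0,0],[0,0,1,0,0,0],[0,0,0,0,0,0]]'
```

```text
time: 9.45
tool_pos: [566.4, -170.7, 95.9]
tcp_rot: [-3.141, -0.0, 2.021]
contact_force: [0.1, -0.3, -2.3]
grip_width: 15.4
finger_force: 29.9
```

```bash
python3 -m jog '[[0,0,1,0,0,0],[0,0,1,0,0,0],[0,0,1,0,0,0],[0,0,1,0,0,0],[0,0,0,0,0,0]]'; python3 -m jog '[[0,0,1,0,0,0],[0,0,1,0,0,0],[0,0,1,0,0,0],[0,0,1,0,0,0],[0,0,0,0,0,0]]'
```

```text
time: 9.95
tool_pos: [566.4, -170.7, 91.9]
tcp_rot: [-3.141, -0.0, 2.021]
contact_force: [-0.3, -1.0, -1.4]
grip_width: 15.7
finger_force: 29.9
time: 10.45
tool_pos: [566.4, -170.7, 87.9]
tcp_rot: [-3.141, -0.0, 2.021]
contact_force: [-0.5, -0.1, -1.5]
grip_width: 15.1
finger_force: 29.9
```

Dropping on freely; about 5 mm remain.

```bash
python3 -m jog '[[0,0,1,0,0,0],[0,0,1,0,0,0],[0,0,1,0,0,0],[0,0,0.7,0,0,0],[0,0,0,0,0,0]]'; python3 -m jog '[[0,0,0.7,0,0,0],[0,0,0.7,0,0,0],[0,0,0,0,0,0],[0,0,0,0,0,0]]'
```

```text
time: 10.95
tool_pos: [566.5, -170.7, 84.3]
tcp_rot: [-3.141, -0.0, 2.021]
contact_force: [0.1, 0.8, -1.2]
grip_width: 15.9
finger_force: 29.9
time: 11.35
tool_pos: [566.6, -170.7, 83.0]
tcp_rot: [3.142, 0.0, 2.021]
contact_force: [0.5, 0.3, -2.2]
grip_width: 15.8
finger_force: 29.9
```

```bash
python3 -m jog '[[0,0,0.5,0,0,0],[0,0,0.5,0,0,0],[0,0,0,0,0,0],[0,0,0,0,0,0]]'
python3 - <<'E'
from h import *
rel(566,-170,83,2)
for c in("top","scene"):
  for t in("rider","pointer_arm"):
    for d in bot.outline_of(t,c)[:1]:
      ys,xs=np.nonzero(d["mask"]); w=back(c,np.c_[xs,ys],30 if t!="rider" else 34)
      i=w[:,1]>np.percentile(w[:,1],88)
      print(c,t,round(d["p"],2),w.mean(0).round(1),w.min(0).round(),w.max(0).round(),"tip",w[i].mean(0).round(1))
cr=lambda im,x,y,w:cv2.resize(cv2.cvtColor(im,cv2.COLOR_RGB2BGR)[y:y+w,x:x+w],(390,390),interpolation=cv2.INTER_CUBIC)
cv2.imwrite("pics/g3.png",np.hstack([cr(bot.capture("scene"),255,210,39),cr(bot.capture("top"),265,182,39)]))
E
```

```text
time: 11.75
tool_pos: [566.7, -170.9, 83.0]
tcp_rot: [3.141, 0.001, 2.021]
contact_force: [-2.5, 1.9, 5.6]
grip_width: 15.3
finger_force: 29.9
t 11.75 pos [ 566.7 -170.9   83. ] rpy [3.141e+00 1.000e-03 2.021e+00] F [-2.5  1.9  5.6] Mz [0.09 0.32 0.06] w 15.3
tool shift [ 1.1 -0.2 -0. ] rz 0.021
top pointer_arm 0.56 [641.9 -56.7  30. ] [ 625. -116.   30.] [654.   3.  30.] tip [648.9  -6.   30. ]
scene rider 0.55 [631.6  29.1  34. ] [611.  12.  34.] [650.  46.  34.] tip [635.5  43.6  34. ]
scene pointer_arm 0.46 [638.8 -66.6  30. ] [ 623. -117.   30.] [650.  -3.  30.] tip [644.3 -14.2  30. ]
```

View pics/g3.png

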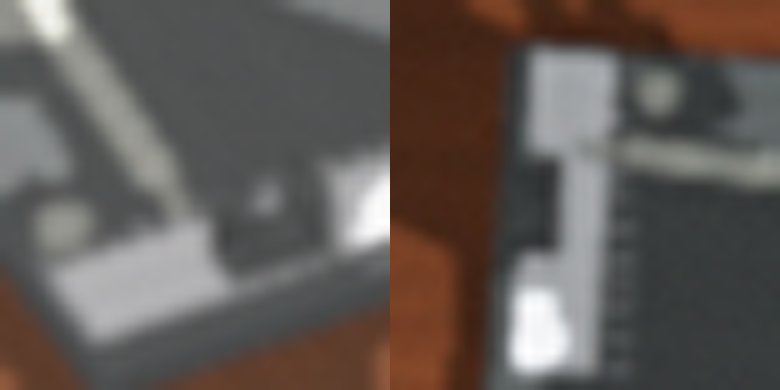

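Contact at the housing (Fz about 6 N), so the knob is home. The pointer tip is at top pixel (284,196) and the rider's middle near (279.5,202), roughly 17 mm apart. I relieve the pressure and turn clockwise part of the way.

```bash
python3 -m jog '[[0,0,-0.4,0,0,0],[0,0,0,0,0,0.1],[0,0,0,0,0,0.1],[0,0,0,0,0,0.1],[0,0,0,0,0,0.1],[0,0,0,0,0,0.1],[0,0,0,0,0,0.1],[0,0,0,0,0,0.1],[0,0,0,0,0,0.1],[0,0,0,0,0,0],[0,0,0,0,0,0]]'
cat > m.py <<'E'
from h import *
import sys
rel(566.5,-170.7,83,2)
print(back("top",[(279.5,201.7)],36).round(1),back("top",[(284,196)],30).round(1),back("scene",[(281,229.5)],36).round(1),back("scene",[(272.5,231)],30).round(1))
for c in("top","scene"):
    for d in bot.outline_of("pointer_arm",c)[:1]:
      ys,xs=np.nonzero(d["mask"]); w=back(c,np.c_[xs,ys],31); l=cv2.fitLine(w[:,:2].astype(np.float32),cv2.DIST_HUBER,0,.01,.01).ravel()
      print(c,round(d["p"],2),w.max(0).round(),"x at y=0:",round(l[2]+l[0]/l[1]*(0-l[3]),1),"slope",round(l[0]/l[1],3))
cr=lambda im,x,y,w:cv2.resize(cv2.cvtColor(im,cv2.COLOR_RGB2BGR)[y:y+w,x:x+w],(390,390),interpolation=cv2.INTER_CUBIC)
cv2.imwrite(f"pics/{sys.argv[1]}.png",np.hstack([cr(bot.capture("scene"),258,210,39),cr(bot.capture("top"),265,182,39)]))
E
python3 m.py g4
```

```text
time: 13.15
tool_pos: [567.7, -170.8, 82.9]
tcp_rot: [3.139, -0.0, 1.223]
contact_force: [3.7, 1.5, 1.0]
grip_width: 15.5
finger_force: 29.9
t 13.15 pos [ 567.7 -170.8   82.9] rpy [ 3.139 -0.     1.223] F [3.7 1.5 1. ] Mz [ 0.14 -0.92  0.01] w 15.5
tool shift [-0.3 -1.2 -0.1] rz -0.777
[[629.4  23.1  36. ]] [[649.5   9.2  30. ]] [[630.5  21.3  36. ]] [[647.9   9.   30. ]]
top 0.69 [650.  -7.  31.] x at y=0: 649.0 slope 0.124
scene 0.6 [650.  -2.  31.] x at y=0: 646.2 slope 0.115
```

View pics/g4.png

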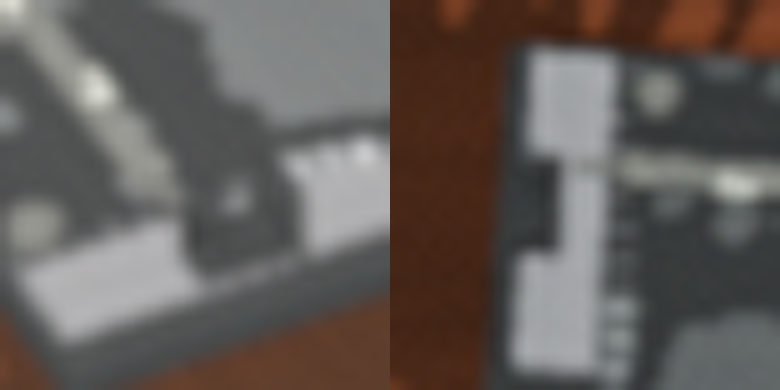

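The pointer has moved about 5 mm: its tip is now at top pixel (284,198), with the rider's middle at (279.5,202). About 13 mm remain, so I turn another 0.8 rad.

```bash
python3 -m jog '[[0,0,0,0,0,0.1],[0,0,0,0,0,0.1],[0,0,0,0,0,0.1],[0,0,0,0,0,0.1],[0,0,0,0,0,0.1],[0,0,0,0,0,0.1],[0,0,0,0,0,0.1],[0,0,0,0,0,0.1],[0,0,0,0,0,0],[0,0,0,0,0,0]]'
python3 m.py g5
```

```text
time: 14.35
tool_pos: [567.7, -171.4, 83.0]
tcp_rot: [3.139, -0.002, 0.422]
contact_force: [5.2, -0.3, 2.0]
grip_width: 15.5
finger_force: 29.9
t 14.35 pos [ 567.7 -171.4   83. ] rpy [ 3.139e+00 -2.000e-03  4.220e-01] F [ 5.2 -0.3  2. ] Mz [-0.17 -1.12  0.06] w 15.5
tool shift [-0.8 -1.1  0. ] rz -1.578
[[629.4  23.1  36. ]] [[649.5   9.2  30. ]] [[630.5  21.3  36. ]] [[647.9   9.   30. ]]
top 0.47 [647.  -4.  31.] x at y=0: 644.3 slope 0.101
scene 0.52 [645.  -3.  31.] x at y=0: 639.9 slope 0.047
```

View pics/g5.png

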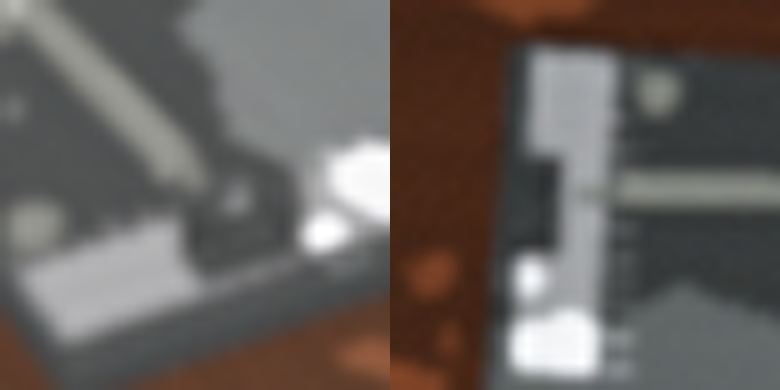

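The tip is now at top pixel (284,200.8), moved 9 mm as predicted. The rider spans rows 197 to 206.5. I compute the rest with the height parallax included.

Run:
```python
from h import *
s,c=np.sin(-.046),np.cos(-.046)
X=lambda w:(w[:,0]*c+w[:,1]*s).round(1)
print("rider hi+15",X(back("top",[(279.5,197)],38)),"lo-15",X(back("top",[(279.5,206.5)],16)),X(back("top",[(279.5,206.5)],38)))
print("tip top",X(back("top",[(283.5,200.8),(290,200.4),(300,200.3)],31)))
# line of arm
T=bot.capture("top").astype(float).mean(2)
for col in (282,283,284,286,288,292,296):
    a=T[194:208,col]; print(col,a.astype(int))
T=bot.capture("top").astype(float).mean(2); print("rider cols")
for col in (277,278,279,280): print(col,T[192:212,col].astype(int))
# scene: predicted pixels for gap centre candidates
print("scene base L/R",X(back("scene",[(276.5,237),(287.5,234)],18)),"gap spot",X(back("scene",[(281,229.5)],30)),"tip",X(back("scene",[(278.3,228.6)],30)))
```

```text
rider hi+15 [642.6] lo-15 [615.8] [611.7]
tip top [632.4 635.1 637.5]
282 [163 164 161 146 129 126 129 130 133 134 135 135 138 150]
283 [164 165 165 162 161 162 154 147 154 163 164 165 163 165]
284 [166 165 166 168 168 166 154 139 150 166 171 168 167 167]
286 [152 144 145 141 137 139 130 118 118 124 128 120 109 111]
288 [ 77  66  77  74  80 109 127 123  94  66  80  76  66  80]
292 [ 62  56  57  55  67 105 130 130  98  60  56  59  57  56]
296 [ 59  58  57  56  67 103 129 129  98  61  55  58  58  59]
rider cols
277 [ 57  60  61  61  61  58  56  55  56  58  58  60  62  57  54  85 130 152
 151 132]
278 [ 87  93  98  99  95  79  62  53  55  57  59  59  62  56  60 124 196 229
 226 191]
279 [140 144 148 147 134 100  65  54  53  55  59  60  59  52  62 130 202 237
 233 196]
280 [166 165 167 166 154 111  64  51  50  53  55  57  57  54  61 113 168 199
 195 171]
scene base L/R [642.3 612.8] gap spot [625.5] tip [629.8]
```

Rider middle X is about 628 and the tip about 631.8, so roughly 3.7 mm remain, or 0.3 rad.

```bash
python3 -m jog '[[0,0,0,0,0,0.1],[0,0,0,0,0,0.1],[0,0,0,0,0,0.1],[0,0,0,0,0,0],[0,0,0,0,0,0],[0,0,0,0,0,0]]'
python3 m.py g6
python3 - <<'E'
from h import *
T=bot.capture("top").astype(float).mean(2)
for col in (279,283,284,288): print(col,T[194:210,col].astype(int))
E
```

```text
time: 15.25
tool_pos: [567.6, -171.6, 83.0]
tcp_rot: [3.139, -0.002, 0.122]
contact_force: [4.8, -0.8, 0.9]
grip_width: 15.6
finger_force: 29.9
t 15.25 pos [ 567.6 -171.6   83. ] rpy [ 3.139e+00 -2.000e-03  1.220e-01] F [ 4.8 -0.8  0.9] Mz [-0.28 -0.96  0.03] w 15.6
tool shift [-1. -1.  0.] rz -1.878
[[629.4  23.1  36. ]] [[649.5   9.2  30. ]] [[630.5  21.3  36. ]] [[647.9   9.   30. ]]
top 0.72 [642.   9.  31.] x at y=0: 635.7 slope 0.013
scene 0.7 [648.   7.  31.] x at y=0: 630.7 slope -0.059
279 [148 147 133  99  65  55  51  55  56  60  58  55  65 123 158 169]
283 [163 164 164 162 161 161 160 155 146 154 163 163 164 167 166 166]
284 [166 165 166 167 166 169 167 153 138 151 167 169 166 166 166 164]
288 [ 76  67  78  77  73  80  91 110 116  92  83  75  66  78  78  71]
```

View pics/g6.png

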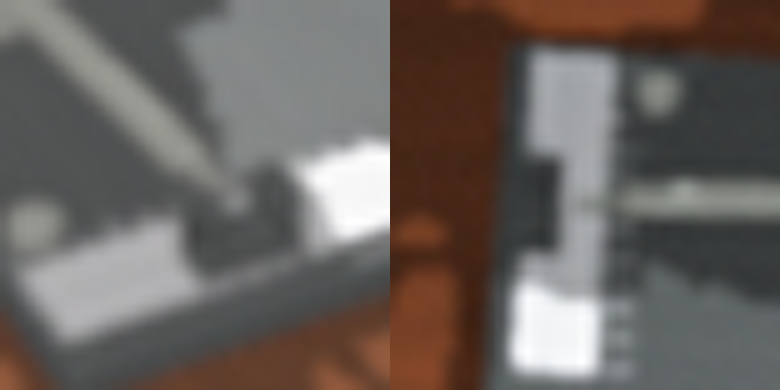

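Run:
```python
from h import *
s,c=np.sin(-.046),np.cos(-.046)
W=lambda X,Y,z:[X*c-Y*s,X*s+Y*c,z]   # clamp-aligned axes -> world
S=cv2.cvtColor(bot.capture("scene"),cv2.COLOR_RGB2BGR)
x0,y0,n,f=270,220,26,15
a=cv2.resize(S[y0:y0+n,x0:x0+n],None,fx=f,fy=f,interpolation=cv2.INTER_CUBIC); a=cv2.convertScaleAbs(a,alpha=1.5); b=a.copy()
def pt(P,col):
    q=(proj("scene",[P])[0]-[x0,y0]+.5)*f; cv2.circle(b,tuple(int(v) for v in q),2,col,-1); return q.round()
yr=back("top",[(279.5,202)],36)[0]; Yr=-yr[0]*s+yr[1]*c; yt=back("top",[(283,202)],31)[0]; Yt=-yt[0]*s+yt[1]*c
print(Yr,Yt)
for Y in(Yr-6,Yr+6):
  for dx in(-15,-5,5,15): pt(W(628+dx,Y,38),(0,0,255))
  for dx in(-15,15): pt(W(628+dx,Y,16),(0,255,255))
for X in(624,626,628,630,632): print(X,pt(W(X,Yt,31),(0,255,0) if X!=628 else (255,0,255)))
cv2.imwrite("pics/g7.png",np.hstack([a,b]))
```

```text
51.92508044609059 40.9057260417306
624 [173. 134.]
626 [162. 137.]
628 [152. 141.]
630 [141. 144.]
632 [130. 148.]
```

View pics/g7.png

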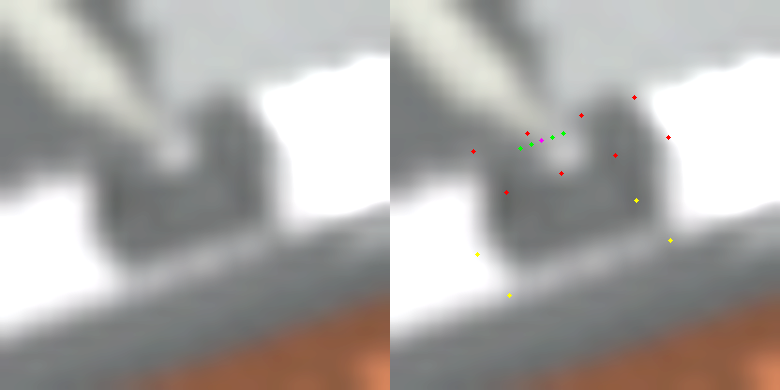

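The pointer tip (scene px ≈280.5,228.5) points into the middle of the rider's gap. Top and scene views both put it within about 1 mm of the middle. I release and retreat straight up.

```bash
python3 -m jog '[[0,0,0,0,0,0],[0,0,0,0,0,0],[0,0,0,0,0,0],[0,0,0,0,0,0],[0,0,0,0,0,0]]' 60
python3 -m jog '[[0,0,-10,0,0,0],[0,0,-30,0,0,0],[0,0,-40,0,0,0],[0,0,-40,0,0,0],[0,0,-40,0,0,0],[0,0,-20,0,0,0],[-40,0,0,0,0,0],[-40,0,0,0,0,0],[-40,0,0,0,0,0],[0,0,0,0,0,0],[0,0,0,0,0,0]]'
python3 - <<'E'
from h import *
T=bot.capture("top").astype(float).mean(2)
for col in (279,283,284,288): print(col,T[194:210,col].astype(int))
for c in("top","scene"):
  print(c,proj(c,[[566.8,-170.6,90]]).round(),[(round(d["p"],2),[int(v) for v in d["pixel"]],int(d["mask"].sum())) for d in bot.outline_of("knob",c)])
d=[d for d in bot.outline_of("knob","scene") if np.hypot(*(np.array(d["pixel"])-[267,170]))<20]
if d: print([ (z,fit({"scene":d[0]["mask"].astype(np.float32)},KNOB,[(550,585),(-190,-155),(-.5,.7)],z)) for z in(46,50,54,58)])
E
```

```text
time: 16.05
tool_pos: [566.2, -170.7, 82.2]
tcp_rot: [-3.141, 0.001, 0.121]
contact_force: [-0.4, -0.5, -0.2]
grip_width: 51.1
finger_force: 0.0
time: 17.15
tool_pos: [447.3, -185.4, 263.7]
tcp_rot: [3.14, -0.002, 0.12]
contact_force: [0.3, 0.6, 0.4]
grip_width: 55.6
finger_force: 0.0
279 [239 238 219 166 111 101  96  93  94 101 106  95 116 209 249 249]
283 [244 244 245 246 245 235 195 184 217 242 248 247 246 246 246 245]
284 [244 245 246 247 247 229 185 187 213 240 248 248 247 246 246 246]
288 [139 121 137 138 125 113 128 174 191 163 148 134 116 140 140 130]
top [[342. 219.]] [(0.67, [246, 221], 151), (0.59, [254, 264], 159), (0.55, [185, 238], 199), (0.47, [341, 219], 146)]
scene [[266. 170.]] [(0.89, [327, 245], 595), (0.85, [366, 223], 437), (0.76, [404, 285], 801), (0.74, [268, 170], 364), (0.5, [251, 276], 1510)]
[(46, (array([ 5.61142e+02, -1.77090e+02,  2.17000e-01]), np.float64(0.285))), (50, (array([ 5.63854e+02, -1.71385e+02,  2.39000e-01]), np.float64(0.296))), (54, (array([ 5.66461e+02, -1.65904e+02,  2.58000e-01]), np.float64(0.302))), (58, (array([ 5.69584e+02, -1.60417e+02,  2.50000e-01]), np.float64(0.317)))]
```

The pointer is unmoved after release (row 202) and the knob was found at the stud pixel in both views. Handing in.

```bash
python3 -c "
from plant import bot
print(bot.close_job())"
```

```text
the job is handed in; nothing more can be done
None
```

The knob is fitted home on the stud and released, the pointer is within about 1 mm of the gap's middle by my camera estimate, and the job is handed in; no verdict came back.

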